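# Free the bronze propeller's slide and draw it forward

### The job

Bring the bronze propeller forward for straightening: pull up the spring pin with the red T-handle on its slide, give it a quarter turn anticlockwise (seen from above) and let it down into its rest notch so that it stays up by itself. Then draw the propeller by its black knob all the way to the rubber stop at the robot's end of its slide and let go; leave the grey propeller's slide locked and its pin down.

Things in the scene. Friction and masses are not known exactly. Their poses are not given: they have to be found in the camera images.
- bronze_track: Fixed green slide, 330 x 130 mm, carrying the bronze propeller; on either side of the bench. Origin on the bench top under the propeller's locked axis; +x along the slide away from the robot, to the pin (axis at x = 105 mm, y = 0); the carriage travels along -x to a black rubber stop; z up. Pin collar: 34 mm square, castellated, top at z = 95 mm, on a bridge 130 mm wide, top at 60 mm.
- bronze_bar (a point): Middle of the red T-handle's bar on the bronze slide's spring pin: level round bar 14 mm thick, 64 mm long, its x axis along the bar. Seated: on the pin's axis, 135 mm above the bench, bar along the track's x. Parked: 18 mm higher, bar across the slide. Under the bar only its 7 mm stem for 30 mm. The spring pulls down with 6 N seated, 10 N fully up.
- bronze_knob (a point): Grip point of the black round knob on top of the bronze propeller: 36 mm in diameter, upright, from 97 to 139 mm above the bench; this point is on its axis at 120 mm. It moves with the carriage. The propeller below it is 152 mm across, all of it lower than 98 mm.
- bronze_pin (a joint): Lift of the bronze slide's pin in m: 0 seated in the carriage, 0.018 resting in the notch, 0.032 at most. Below about 0.012 it locks the carriage (1.5 mm play). It must be lifted 0.022 or more before the handle can turn freely.
- bronze_tee (a joint): Turn of the bronze slide's T-handle in rad, anticlockwise from above: 0 seated, 1.571 quarter turn; it turns no further and not the other way. Let down at the quarter turn (within about 15 degrees), a cross pin under the handle drops 4 mm into the collar's wide notch and the pin stays up.
- bronze_carriage (a joint): Travel of the bronze propeller's carriage in m: 0 locked, 0.080 at the rubber stop towards the robot. Sliding takes 2 to 4 N; it stays where it is left.
- grey_pin (a joint): Lift of the other, identical spring pin, on the slide of the grey aluminium propeller, in m: 0 seated. To be left alone.
- grey_carriage (a joint): Travel of the grey propeller's carriage in m: 0 locked. To be left alone.

How it is judged:
By the outcome, as a careful person would: the job done as asked, in the order asked, and still so for the second after the job is handed in, with the robot touching nothing.
It also fails if it takes over 54 s, if anything falls off the work surface, if the arm or the gripper's body presses on something with over 40 N, if the wrist force passes 120 N, or if a joint passes its speed limit or range.

### The arm

A 7-joint arm with a two-finger parallel gripper is mounted at the origin on the work surface. World frame = base frame: x ahead of the robot, y to its left, z up, the work surface at z = 0. Lengths are in m, angles in rad, forces in N, time in s.
With the tool pointing down it reaches from about 0.4 to 0.85 m from the base axis. Payload 10.4 kg.
Tool frame: the origin (TCP) lies between the finger pads; the fingertips stand 19 mm ahead of it and the grasp point (between the pads) is the TCP (robot.tip_reach is the distance from the TCP to the fingertips, in m); z points along the fingers, y is the line along which they close (so a half turn about z gives the same grasp; the last joint's range is limited). The gripper opens to 87 mm and grips with 3 to 60 N. Pads are 19 mm wide; open, the fingers measure 117 mm over their backs; the gripper's body (75 mm by 190 mm) begins 51 mm behind the grasp point.
Start: joints at [1.255, 0.332, -0.065, 1.46, 0.022, 1.35, -0.088], TCP at [0.18, -0.598, 0.242] pointing down, gripper open.
Joint ranges: [-2.6, 2.6], [-0.5, 2.12], [-1.47, 1.34], [0.16, 2.42], [-1.27, 4.41], [0.06, 2.06], [-2.6, 2.6]. Speed limits (rad/s): [2.22, 2.22, 2.79, 2.79, 3.14, 3.14, 3.14].

### API

Orientations are given as a unit quaternion [x, y, z, w].
In Python, from plant import state, cams, ticket, robot gives the robot as it stands. The module is installed in compiled form; this text tells all that it offers.
- The arm moves only by the tool move_arm, never from a script. Its argument "commands" is a list of rows, each an object of numbers: "tx", "ty", "tz": the shift along the tool's x, y, z normalised to -1 to 1, where 1 is 500 mm; "twist": the turn about the tool's z normalised to -1 to 1, where 1 is 2 rad. In form: [{"tx": .., "ty": .., "tz": .., "twist": ..}, ...]. A call has 1 to 20 rows; each row is the pose to reach, as a shift and turn from the pose commanded when the call began, along the tool's axes at that moment; what a row does not reach only later rows make up. A row lasts 1/10 s, in which the tool goes at most 50 mm and 8.59 degrees, less where a joint would pass 70% of its speed; a pose out of reach is approached as far as the arm can. A call with a number of a shift or a turn outside -1 to 1 is refused whole. A call with a gripper value outside its range is refused whole. "fingers" is the finger opening in mm, from 0 to 87, set as the call begins (left out, the last holds). The fingers move at their own pace and stop on an object; "squeeze" is the grip in N (left out, the last holds). Time passes only in rows, so rows that repeat a pose let the fingers close. It gives the time, the measured TCP pose, the force, the opening and the grip force at its end, in the units of the state.
- state(): the state, without advancing time (a new reading comes with each control period).
- cams.snapshot(name): name is "side" or "top" or "wrist"; returns a dict with "img" (480x640x3 uint8, red, green, blue), "mtx" (3x3 intrinsics, pixels), "cam_to_world" (4x4, takes a point from camera to world coordinates); the wrist camera has in their place "T_tool_cam" (4x4, takes a point from camera to tool coordinates, whose origin is the TCP and whose axes are the flange's). Camera axes: x right, y up, looking along -z (the intrinsics and any distortion apply to the point x, -y, -z); pixel columns grow to the right and rows downward; lengths in m; the calibration is good to about 2 mm. A picture is of the moment at which its call begins: read the wrist's pose just before it. There is no depth.
- ticket.sign_off(): hands the job in; it is judged then, once.
The state is a dict: "clock": time; "joint_pos": joint angles; "dq": joint speeds; "joint_efforts": joint torques, N m; "tool_pos": TCP position; "ee_rot": TCP orientation; "wrist_force": force on the tool from outside, world axes, zero at the start; "moment": the same for the moment, N m; "gripper_width": opening from 0.0 (shut) to 1.0 (fully open); "finger_force": force on a finger pad.
Only numpy, scipy, OpenCV 4.12 (cv2) and the standard library are available. Lean on these libraries where they do the work, as an engineer would, in place of code of your own. Each camera call takes 0.05 s, during which the arm holds its last target. There are 200 camera calls.

## Working session

There is one attempt and no reset: what is moved stays moved. The work goes in short steps, Python scripts to look and compute and a tool call to move; the robot and the scene stay as the last step left them, time stands still between calls to the robot, and variables do not carry over. Pictures are saved under pics/ and viewed, at most 10 in all, crops included, and the job is handed in when it is done.

Besides the shell and the picture viewer there is one more tool, called after ">>>" as name(argument=value, ...) on one line, values as JSON. move_arm: Moves the arm, as the interface text tells. Its arguments: {"type":"object","properties":{"commands":{"type":"array","items":{"type":"object","properties":{"tx":{"type":"number","minimum":-1,"maximum":1},"ty":{"type":"number","minimum":-1,"maximum":1},"tz":{"type":"number","minimum":-1,"maximum":1},"twist":{"type":"number","minimum":-1,"maximum":1}}}},"fingers":{"type":"number"},"squeeze":{"type":"number"}},"required":["commands"]}

```bash
mkdir -p pics; python3 - <<'E'
from plant import state,cams
import cv2,json,numpy as np
s=state();print(s['clock'],s['tool_pos'],s['ee_rot'],s['gripper_width'])
for n in('side','top'):
    d=cams.snapshot(n);cv2.imwrite(f'pics/{n}0.png',d['img'][...,::-1]);np.savez(f'{n}0.npz',**d)
    print(n,d['mtx'].tolist(),d['cam_to_world'].round(3).tolist(),[k for k in d])
E
```

```text
0.0 [ 0.18026103 -0.59807334  0.24076066] [ 9.89302737e-01  1.45875297e-01 -1.50384967e-04 -6.85105230e-04] 0.9981583646710189
side [[490.42879073729586, 0.0, 326.78984377769973], [0.0, 490.42879073729586, 241.60682833283306], [0.0, 0.0, 1.0]] [[0.729, 0.314, -0.608, 0.118], [-0.684, 0.362, -0.633, -0.525], [0.022, 0.877, 0.479, 0.49], [0.0, 0.0, 0.0, 1.0]] ['img', 'mtx', 'cam_to_world']
top [[501.39560424972444, 0.0, 313.31309528517966], [0.0, 501.39560424972444, 236.7708687540114], [0.0, 0.0, 1.0]] [[-0.021, 0.994, -0.11, 0.482], [-1.0, -0.02, 0.01, 0.005], [0.008, 0.11, 0.994, 0.895], [0.0, 0.0, 0.0, 1.0]] ['img', 'mtx', 'cam_to_world']
```

View pics/top0.png

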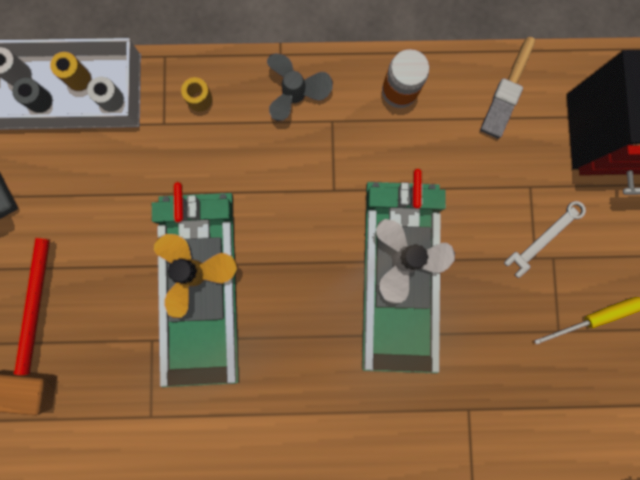

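View pics/side0.png

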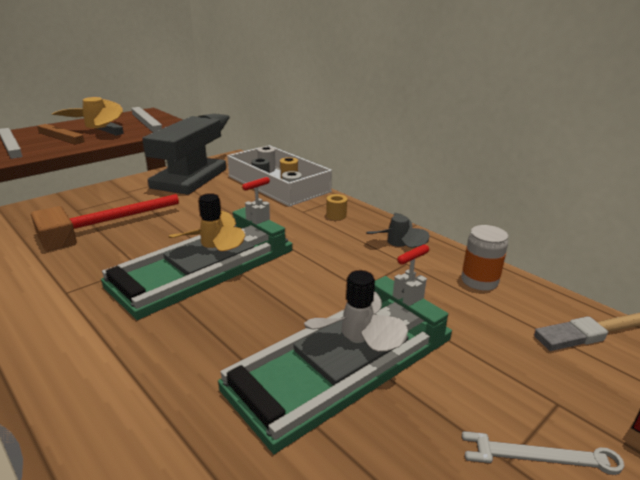

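Top view: the bronze bar runs from (178,183) to (179,221) and the knob top is at (182,271). Side view: the bar's middle is at (256,184) and the knob top at (209,200).

```bash
cat > h.py <<'E'
import numpy as np
def ray(d,px):
    K=d['mtx'];T=d['cam_to_world'];u,v=px
    r=T[:3,:3]@np.array([(u-K[0,2])/K[0,0],-(v-K[1,2])/K[1,1],-1]);return T[:3,3],r/np.linalg.norm(r)
def atz(d,px,z):
    o,r=ray(d,px);return o+r*(z-o[2])/r[2]
def tri(a,b):
    A=0;B=0
    for o,r in(a,b):
        P=np.eye(3)-np.outer(r,r);A=A+P;B=B+P@o
    return np.linalg.solve(A,B)
E
python3 - <<'E'
from h import *
t=dict(np.load('top0.npz'));s=dict(np.load('side0.npz'))
for n,p,z in(('bar far',(178,183),.138),('bar near',(179,221),.138),('barmid',(178.5,202),.138),('knob',(182,270.5),.139),('ggbar',(417.5,188.5),.138),('TL',(160,384),.0),('TR',(238,382),.0)):print(n,atz(t,p,z).round(4))
print('tri bar',tri(ray(t,(178.5,202)),ray(s,(256,184))).round(4),'knob',tri(ray(t,(182,271)),ray(s,(208.5,200))).round(4))
E
```

```text
bar far [0.6524 0.2031 0.138 ]
bar near [0.5935 0.2011 0.138 ]
barmid [0.6228 0.2021 0.138 ]
knob [0.5181 0.1957 0.139 ]
ggbar [ 0.6366 -0.1644  0.138 ]
TL [0.329  0.2674 0.    ]
TR [0.3293 0.1322 0.    ]
tri bar [0.6243 0.2026 0.134 ] knob [0.5178 0.1971 0.133 ]
```

>>> move_arm(commands=[{"tx":0.655,"ty":-0.638},{"tx":0.655,"ty":-0.638},{"tx":0.655,"ty":-0.638},{"tx":0.655,"ty":-0.638},{"tx":0.655,"ty":-0.638},{"tx":0.655,"ty":-0.638},{"tx":0.655,"ty":-0.638},{"tx":0.655,"ty":-0.638},{"tx":0.655,"ty":-0.638},{"tx":0.655,"ty":-0.638},{"tx":0.655,"ty":-0.638},{"tx":0.655,"ty":-0.638}], fingers=87, squeeze=50)

```text
validation failed for argument at $.co...
```

>>> move_arm(commands=[{"tx":0.655,"ty":-0.638,"twist":0.116},{"tx":0.655,"ty":-0.638,"twist":0.116},{"tx":0.655,"ty":-0.638,"twist":0.116},{"tx":0.655,"ty":-0.638,"twist":0.116},{"tx":0.655,"ty":-0.638,"twist":0.116},{"tx":0.655,"ty":-0.638,"twist":0.116},{"tx":0.655,"ty":-0.638,"twist":0.116},{"tx":0.655,"ty":-0.638,"twist":0.116},{"tx":0.655,"ty":-0.638,"twist":0.116},{"tx":0.655,"ty":-0.638,"twist":0.116},{"tx":0.655,"ty":-0.638,"twist":0.116},{"tx":0.655,"ty":-0.638,"twist":0.116},{"tx":0.655,"ty":-0.638,"twist":0.116},{"tx":0.655,"ty":-0.638,"twist":0.116},{"tx":0.655,"ty":-0.638,"twist":0.116},{"tx":0.655,"ty":-0.638,"twist":0.116}])

```text
validation failed for argument at $.co...
```

```bash
python3 - <<'E'
from plant import state,cams
import cv2,numpy as np
s=state();print(s['clock'],s['joint_pos'].round(3) if hasattr(s['joint_pos'],'round') else s['joint_pos'],s['tool_pos'],s['ee_rot'],s['wrist_force'])
d=cams.snapshot('wrist');cv2.imwrite('pics/w1.png',d['img'][...,::-1]);np.savez('w1.npz',p=s['tool_pos'],q=s['ee_rot'],**d);print(d['T_tool_cam'].round(3),d['mtx'])
E
```

```text
0.1 [ 1.255  0.333 -0.065  1.461  0.022  1.35  -0.089] [ 0.18028574 -0.59810585  0.24086059] [ 9.89304828e-01  1.45861505e-01 -1.22853039e-04 -6.02441036e-04] [-0.36306175 -0.00205329 -0.36468808]
[[ 0.001  0.952  0.306  0.085]
 [ 1.    -0.001  0.001  0.   ]
 [ 0.001  0.306 -0.952 -0.144]
 [ 0.     0.     0.     1.   ]] [[409.62709562   0.         320.87692722]
 [  0.         409.62709562 244.93856285]
 [  0.           0.           1.        ]]
```

View pics/w1.png

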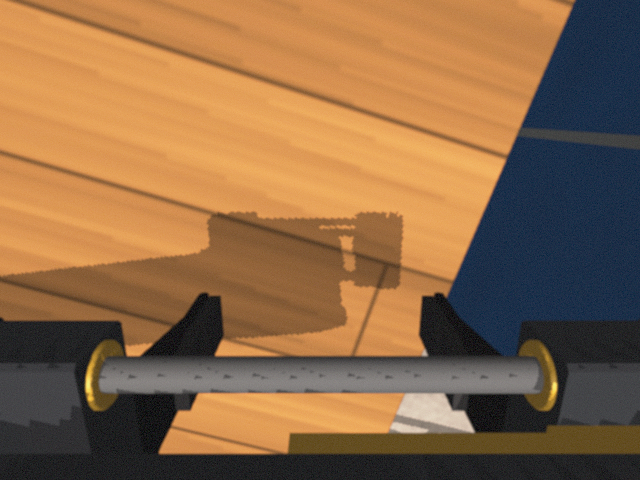

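The move was refused, so the arm is still at its start pose: the wrist view shows only bare bench and the fingers. I'll retry with all four keys in each row.

>>> move_arm(commands=[{"tx":0.655,"ty":-0.638,"tz":0,"twist":0},{"tx":0.655,"ty":-0.638,"tz":0,"twist":0},{"tx":0.655,"ty":-0.638,"tz":0,"twist":0},{"tx":0.655,"ty":-0.638,"tz":0,"twist":0},{"tx":0.655,"ty":-0.638,"tz":0,"twist":0},{"tx":0.655,"ty":-0.638,"tz":0,"twist":0},{"tx":0.655,"ty":-0.638,"tz":0,"twist":0},{"tx":0.655,"ty":-0.638,"tz":0,"twist":0},{"tx":0.655,"ty":-0.638,"tz":0,"twist":0},{"tx":0.655,"ty":-0.638,"tz":0,"twist":0},{"tx":0.655,"ty":-0.638,"tz":0,"twist":0},{"tx":0.655,"ty":-0.638,"tz":0,"twist":0}], fingers=87, squeeze=50)

```text
clock: 1.35
tool_pos: [0.4013, -0.1996, 0.2414]
ee_rot: [0.989, 0.145, -0.0, 0.0]
wrist_force: [-0.8, -0.3, -0.2]
gripper_width: 0.995
finger_force: 0.0
```

>>> move_arm(commands=[{"tx":0.655,"ty":-0.638,"tz":0,"twist":0.116},{"tx":0.655,"ty":-0.638,"tz":0,"twist":0.116},{"tx":0.655,"ty":-0.638,"tz":0,"twist":0.116},{"tx":0.655,"ty":-0.638,"tz":0,"twist":0.116},{"tx":0.655,"ty":-0.638,"tz":0,"twist":0.116},{"tx":0.655,"ty":-0.638,"tz":0,"twist":0.116},{"tx":0.655,"ty":-0.638,"tz":0,"twist":0.116},{"tx":0.655,"ty":-0.638,"tz":0,"twist":0.116},{"tx":0.655,"ty":-0.638,"tz":0,"twist":0.116},{"tx":0.655,"ty":-0.638,"tz":0,"twist":0.116},{"tx":0.655,"ty":-0.638,"tz":0,"twist":0.116},{"tx":0.655,"ty":-0.638,"tz":0,"twist":0.116},{"tx":0.655,"ty":-0.638,"tz":0,"twist":0.116},{"tx":0.655,"ty":-0.638,"tz":0,"twist":0.116}])

```text
clock: 2.75
tool_pos: [0.6237, 0.1994, 0.2418]
ee_rot: [1.0, 0.029, 0.0, 0.001]
wrist_force: [0.4, 0.0, -0.4]
gripper_width: 0.998
finger_force: 0.0
```

```bash
python3 - <<'E'
from plant import state,cams
import cv2,numpy as np
s=state();print(s['clock'],s['joint_pos'],s['tool_pos'],s['ee_rot'],s['wrist_force'])
d=cams.snapshot('wrist');cv2.imwrite('pics/w2.png',d['img'][...,::-1]);np.savez('w2.npz',p=s['tool_pos'],q=s['ee_rot'],**d)
E
```

```text
2.75 [ 0.13792455  0.49752667 -0.74319378  1.34226102  0.33368169  1.427331
 -2.10350678] [0.62365598 0.19936265 0.24178523] [9.99575448e-01 2.91289642e-02 2.53165390e-04 6.02582752e-04] [ 0.36928871  0.00408186 -0.38291652]
```

View pics/w2.png

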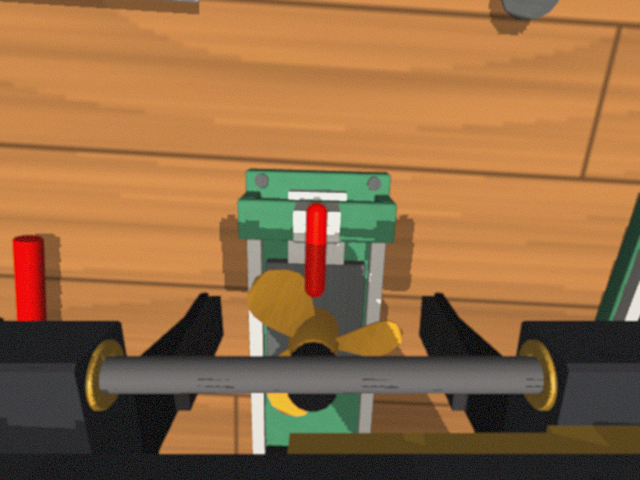

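The wrist view shows the bar from its far end (317,206) to its near end (315,293), with the track straight below it.

```bash
python3 - <<'E'
from h import *
from scipy.spatial.transform import Rotation as R
d=dict(np.load('w2.npz'));T=np.eye(4);T[:3,:3]=R.from_quat(d['q']).as_matrix();T[:3,3]=d['p'];d['cam_to_world']=T@d['T_tool_cam']
a=atz(d,(317,206),.138);b=atz(d,(315,293),.138);print(a,b,(a+b)/2,np.degrees(np.arctan2(a[1]-b[1],a[0]-b[0])))
for e in((247,240),(251,450)),((384,240),(371,380)):
  print([atz(d,p,.03).round(4) for p in e])
print('tool x',T[:3,0],'knob',atz(d,(313,345),.139))
E
```

```text
[0.65448703 0.20349617 0.138     ] [0.59600806 0.20151488 0.138     ] [0.62524755 0.20250552 0.138     ] 1.9404605291878558
[array([0.5956, 0.2648, 0.03  ]), array([0.3569, 0.2595, 0.03  ])]
[array([0.603 , 0.1406, 0.03  ]), array([0.4536, 0.138 , 0.03  ])]
tool x [9.98302879e-01 5.82335000e-02 4.71010593e-04] knob [0.55750723 0.20075842 0.139     ]
```

>>> move_arm(commands=[{"tx":0.003,"ty":-0.003,"tz":0.14,"twist":0.01},{"tx":0.003,"ty":-0.003,"tz":0.14,"twist":0.01},{"tx":0.003,"ty":-0.003,"tz":0.14,"twist":0.01},{"tx":0.003,"ty":-0.003,"tz":0.14,"twist":0.01},{"tx":0.003,"ty":-0.003,"tz":0.14,"twist":0.01}])

```text
clock: 3.3
tool_pos: [0.6256, 0.2033, 0.1737]
ee_rot: [1.0, 0.02, 0.001, -0.0]
wrist_force: [-0.2, 0.5, -0.1]
gripper_width: 1.003
finger_force: 0.0
```

>>> move_arm(commands=[{"tx":0,"ty":0.001,"tz":0.04,"twist":0},{"tx":0,"ty":0.001,"tz":0.079,"twist":0},{"tx":0,"ty":0.001,"tz":0.079,"twist":0},{"tx":0,"ty":0.001,"tz":0.079,"twist":0}])

```text
clock: 3.7
tool_pos: [0.6253, 0.2028, 0.1336]
ee_rot: [1.0, 0.02, 0.001, -0.0]
wrist_force: [0.3, -0.4, 0.1]
gripper_width: 1.004
finger_force: 0.0
```

>>> move_arm(commands=[{"tx":0,"ty":0,"tz":0,"twist":0},{"tx":0,"ty":0,"tz":0,"twist":0},{"tx":0,"ty":0,"tz":0,"twist":0},{"tx":0,"ty":0,"tz":0,"twist":0},{"tx":0,"ty":0,"tz":0,"twist":0},{"tx":0,"ty":0,"tz":0,"twist":0},{"tx":0,"ty":0,"tz":0,"twist":0},{"tx":0,"ty":0,"tz":0,"twist":0}], fingers=0, squeeze=50)

```text
clock: 4.5
tool_pos: [0.6248, 0.2026, 0.132]
ee_rot: [1.0, 0.02, 0.0, 0.0]
wrist_force: [-0.9, -0.1, 1.0]
gripper_width: 0.361
finger_force: 0.0
```

>>> move_arm(commands=[{"tx":0,"ty":0,"tz":0,"twist":0},{"tx":0,"ty":0,"tz":0,"twist":0},{"tx":0,"ty":0,"tz":0,"twist":0},{"tx":0,"ty":0,"tz":0,"twist":0},{"tx":0,"ty":0,"tz":0,"twist":0},{"tx":0,"ty":0,"tz":0,"twist":0}])

```text
clock: 5.1
tool_pos: [0.6248, 0.2028, 0.1321]
ee_rot: [1.0, 0.02, 0.0, -0.0]
wrist_force: [-0.2, 2.1, 0.3]
gripper_width: 0.139
finger_force: 49.9
```

>>> move_arm(commands=[{"tx":0,"ty":0,"tz":-0.014,"twist":0},{"tx":0,"ty":0,"tz":-0.028,"twist":0},{"tx":0,"ty":0,"tz":-0.042,"twist":0},{"tx":0,"ty":0,"tz":-0.054,"twist":0},{"tx":0,"ty":0,"tz":-0.054,"twist":0},{"tx":0,"ty":0,"tz":-0.054,"twist":0}])

```text
clock: 5.7
tool_pos: [0.6246, 0.2027, 0.1587]
ee_rot: [1.0, 0.02, -0.0, -0.0]
wrist_force: [2.7, 4.1, -9.9]
gripper_width: 0.14
finger_force: 50.4
```

>>> move_arm(commands=[{"tx":0,"ty":0,"tz":0,"twist":-0.06},{"tx":0,"ty":0,"tz":0,"twist":-0.12},{"tx":0,"ty":0,"tz":0,"twist":-0.18},{"tx":0,"ty":0,"tz":0,"twist":-0.24},{"tx":0,"ty":0,"tz":0,"twist":-0.3},{"tx":0,"ty":0,"tz":0,"twist":-0.36},{"tx":0,"ty":0,"tz":0,"twist":-0.42},{"tx":0,"ty":0,"tz":0,"twist":-0.48},{"tx":0,"ty":0,"tz":0,"twist":-0.54},{"tx":0,"ty":0,"tz":0,"twist":-0.6},{"tx":0,"ty":0,"tz":0,"twist":-0.66},{"tx":0,"ty":0,"tz":0,"twist":-0.72},{"tx":0,"ty":0,"tz":0,"twist":-0.76},{"tx":0,"ty":0,"tz":0,"twist":-0.785},{"tx":0,"ty":0,"tz":0,"twist":-0.785},{"tx":0,"ty":0,"tz":0,"twist":-0.785}])

```text
clock: 7.3
tool_pos: [0.6238, 0.2035, 0.1584]
ee_rot: [0.692, 0.722, -0.0, -0.001]
wrist_force: [-0.7, 6.1, -10.3]
gripper_width: 0.138
finger_force: 50.4
```

```bash
python3 - <<'E'
from plant import state
s=state();print(s['joint_pos'],s['moment'],s['wrist_force'])
E
```

```text
[ 0.2946874   0.66624429 -1.00738811  1.4331526   0.56315956  1.35061353
 -0.69551785] [ 1.35938426 -0.04391198 -0.0084959 ] [ -0.68929762   6.13456413 -10.31599786]
```

>>> move_arm(commands=[{"tx":0,"ty":0,"tz":0.006,"twist":0},{"tx":0,"ty":0,"tz":0.012,"twist":0},{"tx":0,"ty":0,"tz":0.017,"twist":0},{"tx":0,"ty":0,"tz":0.017,"twist":0},{"tx":0,"ty":0,"tz":0.017,"twist":0}])

```text
clock: 7.8
tool_pos: [0.6239, 0.2035, 0.1502]
ee_rot: [0.692, 0.721, -0.0, -0.001]
wrist_force: [-1.9, 6.2, -8.3]
gripper_width: 0.142
finger_force: 50.3
```

>>> move_arm(commands=[{"tx":0,"ty":0,"tz":0.001,"twist":0},{"tx":0,"ty":0,"tz":0.002,"twist":0},{"tx":0,"ty":0,"tz":0.002,"twist":0},{"tx":0,"ty":0,"tz":0.002,"twist":0}])

```text
clock: 8.2
tool_pos: [0.624, 0.2036, 0.15]
ee_rot: [0.692, 0.721, -0.0, -0.001]
wrist_force: [-3.5, 5.6, -2.2]
gripper_width: 0.141
finger_force: 50.0
```

The force has dropped and the height has stopped changing, so the pin is resting in the notch. Releasing.

>>> move_arm(commands=[{"tx":0,"ty":0,"tz":0,"twist":0},{"tx":0,"ty":0,"tz":0,"twist":0},{"tx":0,"ty":0,"tz":0,"twist":0},{"tx":0,"ty":0,"tz":0,"twist":0},{"tx":0,"ty":0,"tz":0,"twist":0},{"tx":0,"ty":0,"tz":0,"twist":0},{"tx":0,"ty":0,"tz":0,"twist":0}], fingers=60)

```text
clock: 8.9
tool_pos: [0.6249, 0.2025, 0.1496]
ee_rot: [0.693, 0.721, 0.0, 0.0]
wrist_force: [-0.7, 0.2, 0.2]
gripper_width: 0.655
finger_force: 0.0
```

>>> move_arm(commands=[{"tx":0,"ty":0,"tz":-0.05,"twist":0},{"tx":0,"ty":0,"tz":-0.12,"twist":0},{"tx":0,"ty":0,"tz":-0.17,"twist":0},{"tx":0,"ty":0,"tz":-0.17,"twist":0}])

```text
clock: 9.3
tool_pos: [0.6259, 0.2037, 0.2385]
ee_rot: [0.693, 0.721, 0.002, 0.001]
wrist_force: [-0.7, 0.0, 0.0]
gripper_width: 0.692
finger_force: 0.0
```

```bash
python3 - <<'E'
from plant import state,cams
import cv2,numpy as np
s=state();print(s['clock'],s['tool_pos'],s['ee_rot'])
d=cams.snapshot('side');np.savez('side1.npz',**d)
a=cv2.resize(d['img'][130:290,90:310],None,fx=2.5,fy=2.5,interpolation=3)
cv2.imwrite('pics/s1.png',a[...,::-1])
E
```

```text
9.3 [0.62585855 0.20366993 0.23851246] [0.69282457 0.72110107 0.00247762 0.00110649]
```

View pics/s1.png

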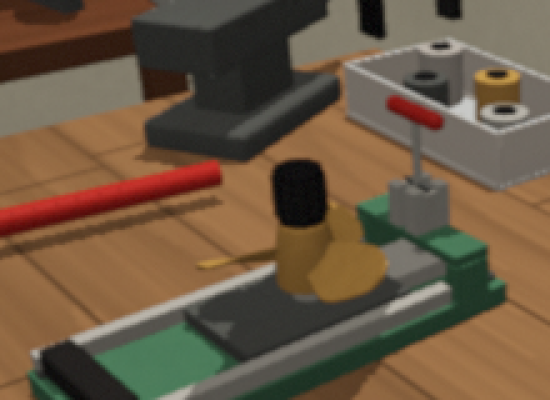

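The bar now sits higher, at full-image (256,175) where it was at 184, and lies across the slide with the stem exposed. The pin is parked. Next is the knob.

>>> move_arm(commands=[{"tx":0,"ty":-0.1,"tz":0,"twist":0},{"tx":0,"ty":-0.212,"tz":0,"twist":0},{"tx":0,"ty":-0.212,"tz":0,"twist":0},{"tx":0,"ty":-0.212,"tz":0.08,"twist":0},{"tx":0,"ty":-0.212,"tz":0.13,"twist":0},{"tx":0,"ty":-0.212,"tz":0.13,"twist":0}], fingers=87)

```text
clock: 9.95
tool_pos: [0.5171, 0.1967, 0.1658]
ee_rot: [0.693, 0.721, -0.003, -0.001]
wrist_force: [-0.2, -0.1, -0.1]
gripper_width: 0.995
finger_force: 0.0
```

```bash
python3 - <<'E'
from plant import state,cams
import cv2,numpy as np
s=state();print(s['clock'],s['tool_pos'],s['ee_rot'])
d=cams.snapshot('side')
cv2.imwrite('pics/s2.png',cv2.resize(d['img'][90:290,90:310],None,fx=2.5,fy=2.5)[...,::-1])
E
```

```text
9.95 [0.51712698 0.19669899 0.16579498] [ 0.69291327  0.7210147  -0.00274241 -0.00121835]
```

View pics/s2.png

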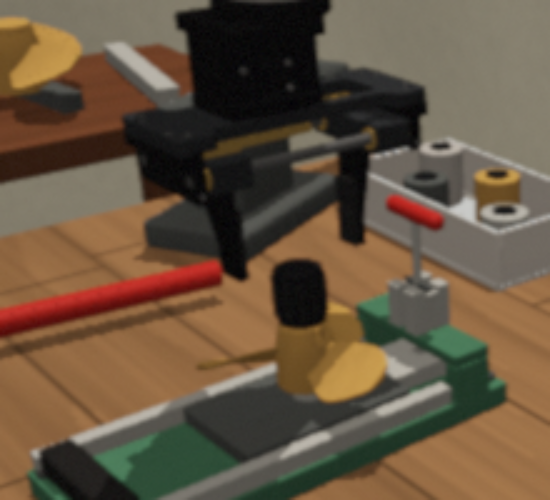

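The fingers straddle the knob along the slide and the parked bar is clear. Descending and gripping.

>>> move_arm(commands=[{"tx":0.002,"ty":0.002,"tz":0.03,"twist":0},{"tx":0.002,"ty":0.002,"tz":0.06,"twist":0},{"tx":0.002,"ty":0.002,"tz":0.082,"twist":0},{"tx":0.002,"ty":0.002,"tz":0.082,"twist":0}])

```text
clock: 10.4
tool_pos: [0.5191, 0.199, 0.1268]
ee_rot: [0.693, 0.721, -0.001, -0.001]
wrist_force: [-1.0, 0.2, 0.4]
gripper_width: 1.001
finger_force: 0.0
```

>>> move_arm(commands=[{"tx":0,"ty":0,"tz":0,"twist":0},{"tx":0,"ty":0,"tz":0,"twist":0},{"tx":0,"ty":0,"tz":0,"twist":0},{"tx":0,"ty":0,"tz":0,"twist":0},{"tx":0,"ty":0,"tz":0,"twist":0},{"tx":0,"ty":0,"tz":0,"twist":0},{"tx":0,"ty":0,"tz":0,"twist":0},{"tx":0,"ty":0,"tz":0,"twist":0},{"tx":0,"ty":0,"tz":0,"twist":0}], fingers=0, squeeze=20)

```text
clock: 11.3
tool_pos: [0.5189, 0.1994, 0.1285]
ee_rot: [0.693, 0.721, -0.001, -0.0]
wrist_force: [-4.8, -1.6, 4.5]
gripper_width: 0.406
finger_force: 20.0
```

>>> move_arm(commands=[{"tx":0,"ty":-0.015,"tz":0,"twist":0},{"tx":0,"ty":-0.03,"tz":0,"twist":0},{"tx":0,"ty":-0.045,"tz":0,"twist":0},{"tx":0,"ty":-0.06,"tz":0,"twist":0},{"tx":0,"ty":-0.075,"tz":0,"twist":0},{"tx":0,"ty":-0.09,"tz":0,"twist":0},{"tx":0,"ty":-0.105,"tz":0,"twist":0},{"tx":0,"ty":-0.12,"tz":0,"twist":0},{"tx":0,"ty":-0.135,"tz":0,"twist":0},{"tx":0,"ty":-0.15,"tz":0,"twist":0},{"tx":0,"ty":-0.155,"tz":0,"twist":0},{"tx":0,"ty":-0.155,"tz":0,"twist":0}])

```text
clock: 12.5
tool_pos: [0.4412, 0.197, 0.1285]
ee_rot: [0.692, 0.721, -0.0, -0.0]
wrist_force: [-2.8, 6.0, -2.2]
gripper_width: 0.407
finger_force: 20.0
```

>>> move_arm(commands=[{"tx":0,"ty":-0.002,"tz":0,"twist":0},{"tx":0,"ty":-0.004,"tz":0,"twist":0},{"tx":0,"ty":-0.006,"tz":0,"twist":0},{"tx":0,"ty":-0.006,"tz":0,"twist":0}])

```text
clock: 12.9
tool_pos: [0.4388, 0.1969, 0.1285]
ee_rot: [0.693, 0.721, 0.0, -0.0]
wrist_force: [1.6, 6.6, -5.6]
gripper_width: 0.405
finger_force: 20.0
```

>>> move_arm(commands=[{"tx":0,"ty":-0.002,"tz":0,"twist":0},{"tx":0,"ty":-0.004,"tz":0,"twist":0},{"tx":0,"ty":-0.004,"tz":0,"twist":0}])

```text
clock: 13.2
tool_pos: [0.4387, 0.1968, 0.1286]
ee_rot: [0.693, 0.721, 0.002, 0.0]
wrist_force: [12.8, 9.4, -15.3]
gripper_width: 0.407
finger_force: 20.0
```

The carriage has travelled 80.2 mm and the force has risen, so it is at the stop. Releasing and retreating straight up.

>>> move_arm(commands=[{"tx":0,"ty":0,"tz":0,"twist":0},{"tx":0,"ty":0,"tz":0,"twist":0},{"tx":0,"ty":0,"tz":0,"twist":0},{"tx":0,"ty":0,"tz":0,"twist":0},{"tx":0,"ty":0,"tz":0,"twist":0},{"tx":0,"ty":0,"tz":0,"twist":0},{"tx":0,"ty":0,"tz":0,"twist":0}], fingers=75)

```text
clock: 13.9
tool_pos: [0.4374, 0.196, 0.1285]
ee_rot: [0.693, 0.721, -0.0, 0.0]
wrist_force: [-0.9, -0.5, 0.1]
gripper_width: 0.851
finger_force: 0.0
```

>>> move_arm(commands=[{"tx":0,"ty":0,"tz":-0.04,"twist":0},{"tx":0,"ty":0,"tz":-0.1,"twist":0},{"tx":0,"ty":0,"tz":-0.18,"twist":0},{"tx":0,"ty":0,"tz":-0.2,"twist":0},{"tx":0,"ty":0,"tz":-0.2,"twist":0}])

```text
clock: 14.4
tool_pos: [0.4382, 0.1963, 0.2298]
ee_rot: [0.693, 0.721, 0.001, 0.001]
wrist_force: [0.2, -0.5, -0.7]
gripper_width: 0.861
finger_force: 0.0
```

```bash
python3 - <<'E'
from plant import state,cams
import cv2
s=state();print(s['clock'],s['tool_pos'],s['wrist_force'])
cv2.imwrite('pics/s3.png',cams.snapshot('side')['img'][...,::-1])
E
```

```text
14.4 [0.43823185 0.19626975 0.22975008] [ 0.16825979 -0.52012962 -0.69872864]
```

View pics/s3.png

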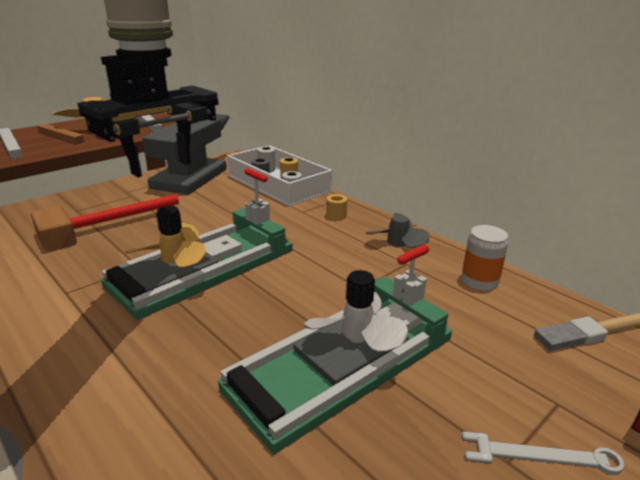

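The bronze carriage sits against the stop near (125,280), with its knob at (169,220). The bar is parked at (256,175), the grey slide is unchanged, and the gripper is clear.

```bash
python3 -c "
from plant import ticket
print(ticket.sign_off())"
```

```text
the job is handed in; nothing more can be done
None
```

The bronze pin is parked up in its notch, the bronze propeller is drawn about 80 mm to the rubber stop and let go, the grey slide was not touched, and the job was handed in at about 14 s; the sign-off gave no verdict.

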